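# Clear the tall bottles into the caddy and ring for it

## Robot

A 7-joint arm with a two-finger parallel gripper is mounted at the origin on the work surface. World frame = base frame: x ahead of the robot, y to its left, z up, the work surface at z = 0. Lengths are in mm, angles in rad, forces in N, time in s.
With the tool pointing down it reaches from about 400 to 850 mm from the base axis. Payload 4.5 kg.
Tool frame: the origin (TCP) lies midway between the tips of the shut fingers; the grasp point (between the pads) lies 19 mm behind it; z points along the fingers, y is the line along which they close (so a half turn about z gives the same grasp; the last joint's range is limited). The gripper opens to 88 mm and grips with 3 to 60 N. Pads are 18 mm wide; open, the fingers measure 123 mm over their backs; the gripper's body (75 mm by 187 mm) begins 45 mm behind the grasp point.
Start: joints at [1.366, 0.689, -0.195, 1.565, 0.157, 0.902, -0.215], TCP at [147.864, -607.281, 238.743] pointing down, gripper open.
Joint ranges: [-3.01, 3.01], [-0.46, 2.08], [-1.47, 1.51], [0.13, 2.56], [-1, 4.14], [0.04, 2.09], [-2.66, 2.66]. Speed limits (rad/s): [2.57, 2.57, 3.14, 3.14, 3.14, 3.14, 3.14].

## Interface

Orientations are given as a 3x3 rotation matrix whose columns are the frame's x, y, z axes.
In Python, from workcell import r, capture, job gives the robot as it stands.
- The arm moves only by the tool play_rows, never from a script. Its argument "motion" is a list of rows, each an object with "jaw": the opening, from 0 (shut) to 1 (fully open); "linear": the shift along the world's x, y, z as a fraction of full scale, a list of three; "twist": the turn, a rotation vector about the world's x, y, z as a fraction of full scale, a list of three. In form: [{"jaw": jaw, "linear": [x, y, z], "twist": [wx, wy, wz]}, ...]. A call has 1 to 20 rows; each row is the pose to reach, as a shift and turn from the pose commanded when the call began; what a row does not reach only later rows make up. Full scale, the value 1, is 1 m for a shift and 30 degrees for a turn. A row lasts 1/8 s, in which the tool goes at most 62.5 mm and 10.7 degrees, less where a joint would pass 70% of its speed; a pose out of reach is approached as far as the arm can. A call with a number of a shift or a turn outside -1 to 1 is refused whole. A call with a gripper value outside its range is refused whole. The fingers move at their own pace and stop on an object; "newtons" is the grip in N (left out, the last holds). Time passes only in rows, so rows that repeat a pose let the fingers close. It gives the time, the measured TCP pose, the force, the opening and the grip force at its end, in the units of the state.
- r.observe(): the state, without advancing time (a new reading comes with each control period).
- capture(name): name is "scene" or "top" or "wrist"; returns a dict with "color" (384x512x3 uint8, red, green, blue), "mtx" (3x3 intrinsics, pixels), "k1" (the pictures are not rectified: a ray, as slopes to the right and down, at radius r is drawn at 1 + k1 r^2 times it, then the intrinsics apply), "rvec" (rotation vector, rad) and "tvec" (3), from world to camera coordinates, as OpenCV has them. Camera axes: x right, y down, z forward; pixel columns grow to the right and rows downward; lengths in mm; the calibration is good to about 2 mm. A picture is of the moment at which its call begins. There is no depth.
- job.close_job(): hands the job in; it is judged then, once.
The state is a dict: "clock": time; "q": joint angles; "qd": joint speeds; "effort": joint torques, N m; "tcp_pos": TCP position; "eef_rot": TCP orientation; "force": force on the tool from outside, world axes, zero at the start; "wrist_torque": the same for the moment, N m; "gripper_width": opening from 0.0 (shut) to 1.0 (fully open); "grasp_force": force on a finger pad.
Only numpy, scipy, OpenCV 4.12 (cv2) and the standard library are available. Lean on these libraries where they do the work, as an engineer would, in place of code of your own. Each camera call takes 0.05 s, during which the arm holds its last target. There are 200 camera calls.

## Task

Clear the sideboard for dusting: stand the stout tall bottle in the empty wide cell of the wooden caddy and the slim tall bottle in an empty narrow cell, keeping them upright and lowering each to the cell's floor before letting go. Then ring for the caddy to be fetched by pressing the desk bell's plunger fully down and letting it come back up. Leave everything else standing where it is.

Things in the scene. Friction and masses are not known exactly. Their poses are not given: they have to be found in the camera images.
- stout: the stout tall bottle, round, amber glass, 68 mm diameter, 202 mm high, 0.35 to 0.7 kg; straight to 100 mm, then tapers to a straight black screw cap 30 mm in diameter from 142 to 202 mm, which is the place to grip it. Origin at the centre of its underside, z up. It stands loose on the table, its place exchanged at random with the slim bottle's
- slim: the slim tall bottle, round, white with a brass cap, 44 mm diameter, 185 mm high, 0.2 to 0.4 kg; straight to 95 mm, then tapers to a straight cap 26 mm in diameter from 130 to 185 mm, which is the place to grip it. Origin at the centre of its underside, z up. It stands loose on the table
- caddy: open wooden bottle caddy, 150 (x) by 186 (y) by 80 mm high, fixed, yaw varies. Origin: centre of its underside; x away from the robot, y left. Floor 10 mm thick; walls 6 mm thick, outer 80, dividers 70 mm high. Near row (-x): 2 wide cells; far row (+x): 3 narrow cells. One wide and one narrow cell, varying, are taken; empty ones have a thin cork disc on the floor
- wide_left (a point): point at the middle of the floor of the left wide cell of the caddy (x -30, y 45, z 10 mm in the caddy's frame; axes as the caddy's), inside 78 mm along the caddy's x by 84 mm along its y
- wide_right (a point): point at the middle of the floor of the right wide cell of the caddy (x -30, y -45, z 10 mm in the caddy's frame; axes as the caddy's), inside 78 mm along the caddy's x by 84 mm along its y
- narrow_left (a point): point at the middle of the floor of the left narrow cell of the caddy (x 42, y 60, z 10 mm in the caddy's frame; axes as the caddy's), inside 54 by 54 mm
- narrow_mid (a point): point at the middle of the floor of the middle narrow cell of the caddy (x 42, y 0, z 10 mm in the caddy's frame; axes as the caddy's), inside 54 by 54 mm
- narrow_right (a point): point at the middle of the floor of the right narrow cell of the caddy (x 42, y -60, z 10 mm in the caddy's frame; axes as the caddy's), inside 54 by 54 mm
- short_jar: short clear glass jar with a steel lid, 58 mm diameter, 90 mm high, already standing in one of the wide cells: that cell is taken. Origin at the centre of its underside
- bitters: tiny amber bottle with a black cap, 38 mm diameter, 100 mm high, already standing in one of the narrow cells: that cell is taken. Origin at the centre of its underside
- bell (a joint): stroke of the desk bell's sprung plunger: 0 = up (at rest), 0.008 m = fully down on its stop; about 1 N to start it, 4.5 N to bottom it; it springs back by itself
- bell_top (a point): centre of the top of the bell's plunger, a flat steel button 22 mm in diameter, 58 mm above the table at rest, pressed straight down. It sticks up from the middle of a low brass dome (74 mm diameter, 41 mm high) on a dark round foot of 84 mm, fixed on the table; the point moves with the plunger
- tumbler: empty glass tumbler, 72 mm diameter, 85 mm high, loose, standing between the two tall bottles; a bystander. Origin at the centre of its underside
- pot: round terracotta pot with a lid, 120 mm diameter, 124 mm high, loose, beyond the bottles; a bystander. Origin at the centre of its underside
- candle: squat white pillar candle holder, 76 mm diameter, 64 mm high, loose, to the left near the robot; a bystander. Origin at the centre of its underside

How it is judged:
By the outcome, as a careful person would: the job done as asked, in the order asked, and still so for the second after the job is handed in, with the robot touching nothing.
It also fails if it takes over 69 s, if anything falls off the work surface, if the arm or the gripper's body presses on something with over 40 N, if the wrist force passes 120 N, or if a joint passes its speed limit or range.

## Working session

There is one attempt and no reset: what is moved stays moved. The work goes in short steps, Python scripts to look and compute and a tool call to move; the robot and the scene stay as the last step left them, time stands still between calls to the robot, and variables do not carry over. Pictures are saved under pics/ and viewed, at most 11 in all, crops included, and the job is handed in when it is done.

Besides the shell and the picture viewer there is one more tool, called after ">>>" as name(argument=value, ...) on one line, values as JSON. play_rows: Moves the arm, as the interface text tells. Shift numbers are shares of 1 m and turn numbers shares of 30 degrees, none past 1 either way. Its arguments: {"type":"object","properties":{"motion":{"type":"array","items":{"type":"object","properties":{"jaw":{"type":"number"},"linear":{"type":"array","items":{"type":"number","minimum":-1,"maximum":1}},"twist":{"type":"array","items":{"type":"number","minimum":-1,"maximum":1}}}}},"newtons":{"type":"number"}},"required":["motion"]}

```bash
mkdir -p pics; cat > h.py <<'E'
import numpy as np, cv2, json
from workcell import r, capture, job
def snap(n,f):
    c=capture(n); cv2.imwrite(f'pics/{f}.png',c['color'][:,:,::-1]); np.savez(f'pics/{f}.npz',**c); return c
def load(f): return np.load(f'pics/{f}.npz')
def ray(c,u,v):
    K=c['mtx']; d=np.array([(u-K[0,2])/K[0,0],(v-K[1,2])/K[1,1]]); k=float(c['k1']); s=d.copy()
    for _ in range(30): s=d/(1+k*(s@s))
    R=cv2.Rodrigues(np.array(c['rvec'],float))[0]; t=np.array(c['tvec'],float).ravel()
    w=R.T@np.array([s[0],s[1],1.]); return -R.T@t, w/np.linalg.norm(w)
def plane(c,u,v,z):
    o,d=ray(c,u,v); return o+d*(z-o[2])/d[2]
def tri(obs):
    A=np.zeros((3,3));b=np.zeros(3)
    for c,u,v in obs:
        o,d=ray(c,u,v);P=np.eye(3)-np.outer(d,d);A+=P;b+=P@o
    x=np.linalg.solve(A,b)
    return x,[float(np.linalg.norm(np.cross(x-ray(c,u,v)[0],ray(c,u,v)[1]))) for c,u,v in obs]
def proj(c,p):
    R=cv2.Rodrigues(np.array(c['rvec'],float))[0]; q=R@np.asarray(p,float)+np.array(c['tvec'],float).ravel()
    s=q[:2]/q[2]; s=s*(1+float(c['k1'])*(s@s)); K=c['mtx']
    return np.array([K[0,0]*s[0]+K[0,2],K[1,1]*s[1]+K[1,2]])
E
python3 - <<'E'
from h import *
a=snap('scene','s0');b=snap('top','t0')
for c in(a,b):
    print(c['mtx'].tolist(),c['k1'],ray(c,256,192))
print({k:np.round(v,3).tolist() for k,v in r.observe().items()})
ims=[cv2.resize(x['color'][:,:,::-1],(800,600),interpolation=cv2.INTER_CUBIC) for x in(a,b)]
cv2.imwrite('pics/s0b.png',ims[0]);cv2.imwrite('pics/t0b.png',ims[1])
E
```

```text
[[366.5714893584956, 0.0, 259.06067417228604], [0.0, 366.5714893584956, 188.0661221004601], [0.0, 0.0, 1.0]] -0.08562457119638478 (array([1086.09833838,  396.5575805 ,  546.65315726]), array([-0.68947667, -0.46313026, -0.55689522]))
[[384.94453944703116, 0.0, 259.2794749839087], [0.0, 384.94453944703116, 188.58864427709145], [0.0, 0.0, 1.0]] -0.028634966790925313 (array([ 407.93967049,    5.17324028, 1095.01364827]), array([ 0.06479715, -0.01494228, -0.99778658]))
{'clock': 0.1, 'q': [1.366, 0.69, -0.195, 1.566, 0.157, 0.902, -0.215], 'qd': [0.003, -0.001, 0.001, -0.001, -0.002, 0.002, -0.001], 'effort': [-0.002, -52.849, -1.272, -15.384, -0.053, 0.002, 0.0], 'tcp_pos': [147.685, -606.744, 237.998], 'eef_rot': [[0.972, 0.237, -0.0], [0.237, -0.972, 0.002], [-0.0, -0.002, -1.0]], 'force': [-0.343, 0.712, 0.275], 'wrist_torque': [-0.015, 0.044, 0.016], 'grasp_force': 0.0, 'gripper_width': 1.002}
```

View pics/s0b.png

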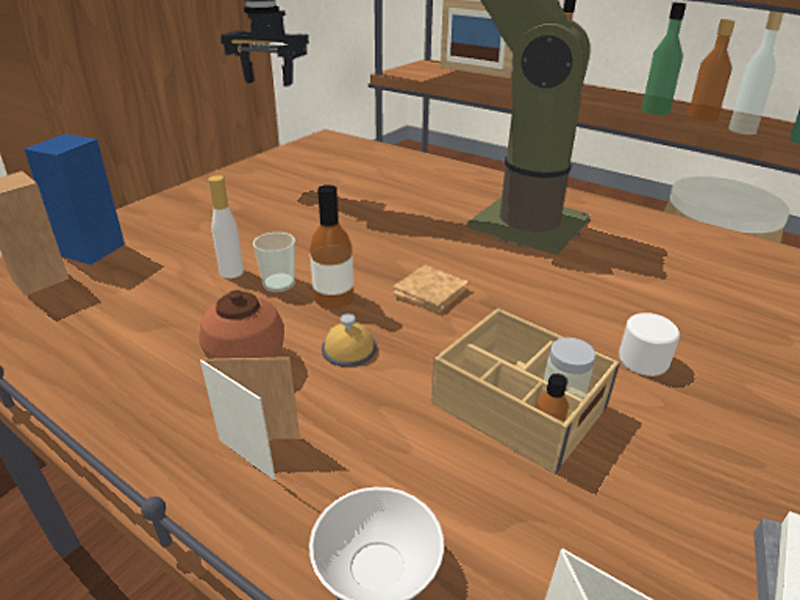

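View pics/t0b.png

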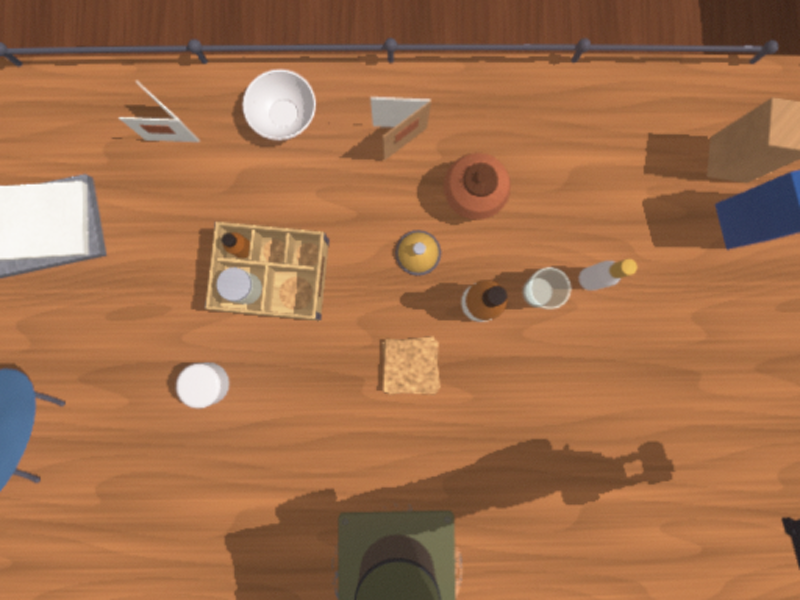

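The scene view shows slim (228,225), tumbler (275,262), stout (332,250), bell (348,340), and caddy (525,385), all in 800×600 pixels. The top view shows the jar and bitters in the left cells, so wide_right (288,290), narrow_mid (268,247) and narrow_right (302,250) are empty. The plunger is at (418,248), the stout cap at (495,296) and the slim cap at (628,268).

```bash
python3 - <<'E'
from h import *
a=load('s0');b=load('t0')
def mask(c,box,f):
    x0,y0,x1,y1=[int(v/1.5625) for v in box]
    im=c['color'];m=np.zeros(im.shape[:2],np.uint8)
    hsv=cv2.cvtColor(im,cv2.COLOR_RGB2HSV).astype(int)
    m[y0:y1,x0:x1]=f(hsv)[y0:y1,x0:x1]
    n,l,s,ce=cv2.connectedComponentsWithStats(m); i=1+np.argmax(s[1:,4]); return ce[i],s[i]
blk=lambda h:h[...,2]<50
bra=lambda h:(h[...,1]>120)&(h[...,0]>14)&(h[...,0]<32)&(h[...,2]>110)
gry=lambda h:(h[...,1]<70)&(h[...,2]>90)
for n,f,sb,tb in [('stout',blk,(310,175,350,230),(475,280,515,315)),('slim',bra,(200,165,235,212),(600,250,645,285)),('bell',gry,(335,308,362,330),(405,235,432,262))]:
    p,sp=mask(a,sb,f);q,sq=mask(b,tb,f)
    print(n,p.round(1),sp,q.round(1),sq,tri([(a,*p),(b,*q)]))
def crop(c,x0,y0,x1,y1,w,h): return cv2.resize(c['color'][y0:y1,x0:x1,::-1],(w,h),interpolation=cv2.INTER_CUBIC)
A=crop(a,270,190,400,305,520,460); B=crop(b,125,135,215,210,540,450)
A=cv2.copyMakeBorder(A[:460,:],0,0,0,0,0)
cv2.imwrite('pics/cA.png',A);cv2.imwrite('pics/cB.png',B)
# initial guess of rim corners
for n,u,v in[('FL',216,223),('FR',328,233),('NR',320,319),('NL',207,310)]: print(n,plane(b,u/1.5625,v/1.5625,80).round(1))
E
```

```text
Traceback (most recent call last):
ValueError: attempt to get argmax of an empty sequence
```

```bash
cat > m.py <<'E'
from h import *
def mask(c,box,f):
    x0,y0,x1,y1=[int(v/1.5625) for v in box]
    im=c['color'];m=np.zeros(im.shape[:2],np.uint8)
    hsv=cv2.cvtColor(im,cv2.COLOR_RGB2HSV).astype(int)
    m[y0:y1,x0:x1]=f(hsv)[y0:y1,x0:x1]
    n,l,s,ce=cv2.connectedComponentsWithStats(m)
    if n<2: print(hsv[y0:y1:2,x0:x1:2].tolist()); return np.zeros(2),0
    i=1+np.argmax(s[1:,4]); return ce[i],s[i]
blk=lambda h:h[...,2]<60
bra=lambda h:(h[...,1]>120)&(h[...,0]>14)&(h[...,0]<32)&(h[...,2]>110)
gry=lambda h:(h[...,1]<80)&(h[...,2]>90)
E
python3 - <<'E'
from m import *
a=load('s0');b=load('t0')
for n,f,sb,tb in [('stout',blk,(310,175,350,230),(475,280,515,315)),('slim',bra,(200,165,235,212),(600,250,645,285)),('bell',gry,(335,308,362,330),(405,235,432,262))]:
    p,sp=mask(a,sb,f);q,sq=mask(b,tb,f)
    print(n,p.round(1),sp,q.round(1),sq,tri([(a,*p),(b,*q)]))
def crop(c,x0,y0,x1,y1,w,h): return cv2.resize(c['color'][y0:y1,x0:x1,::-1],(w,h),interpolation=cv2.INTER_CUBIC)
cv2.imwrite('pics/cA.png',crop(a,270,190,400,305,520,460));cv2.imwrite('pics/cB.png',crop(b,125,135,215,210,540,450))
for n,u,v in[('FL',216,223),('FR',328,233),('NR',320,319),('NL',207,310)]: print(n,plane(b,u/1.5625,v/1.5625,80).round(1))
E
```

```text
stout [209.6 131.1] [203 119  13  26 284] [311.6 191.3] [309 186   7  10  34] (array([ 471.31098316, -146.96714765,  175.66635759]), [5.743707367265582, 5.743707367265544])
slim [139.1 122.2] [133 112  13  22 219] [399.3 171.3] [391 165  17  13 160] (array([ 515.24392879, -362.81840933,  162.62112473]), [0.2054730946242256, 0.205473094624325])
bell [222.3 204.6] [218 200  10  11  75] [267.8 158.6] [264 155   9   8  51] (array([566.32794428, -44.08690041,  56.73722086]), [0.42015962145971325, 0.42015962145969243])
FL [608.8 301.3  80. ]
FR [589.6 111.   80. ]
NR [443.4 125.   80. ]
NL [460.9 314.9  80. ]
```

View pics/cA.png

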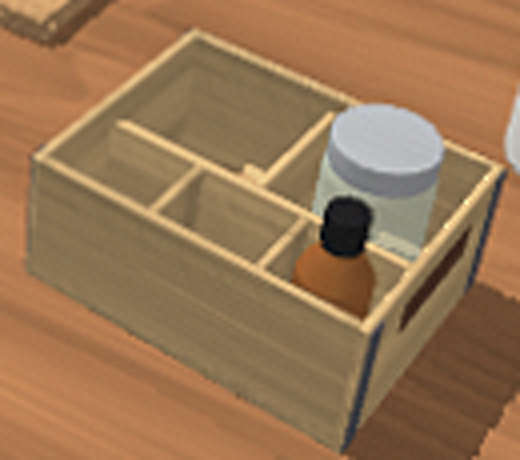

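View pics/cB.png

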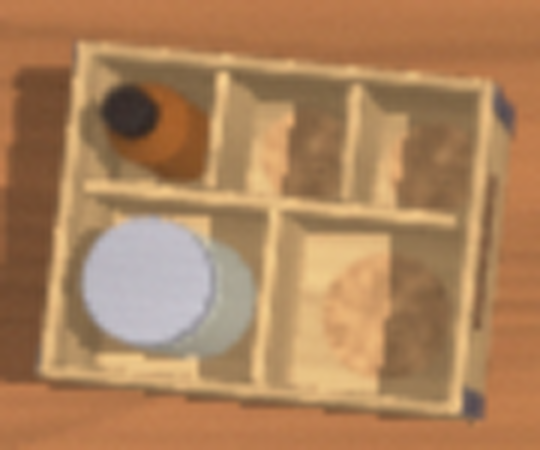

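Crop A (4×, offset 270,190) shows the rim corners NR (195,31), FR (36,157), FL (368,329) and NL (504,172). Crop B (6×, offset 125,135) shows the same corners at FL (80,43), FR (492,82), NR (464,412) and NL (42,376). It also shows cork discs in the three empty cells.

```bash
python3 - <<'E'
from m import *
a=load('s0');b=load('t0')
p,_=mask(a,(310,175,350,230),lambda h:h[...,2]<70)
for t in(60,70,80,90):
    q,s=mask(b,(475,280,515,315),lambda h:(h[...,2]<t)); print(t,q.round(1),s,tri([(a,*p),(b,*q)]))
cA=dict(NR=(195,31),FR=(36,157),FL=(368,329),NL=(504,172));cB=dict(FL=(80,43),FR=(492,82),NR=(464,412),NL=(42,376))
loc=dict(NR=(-75,-93),FR=(75,-93),FL=(75,93),NL=(-75,93)); W=[];L=[]
for k in cA:
    ua=[(x+.5)/4-.5+o for x,o in zip(cA[k],(270,190))]; ub=[(x+.5)/6-.5+o for x,o in zip(cB[k],(125,135))]
    X,e=tri([(a,*ua),(b,*ub)]); print(k,X.round(1),round(e[0],1), plane(b,*ub,80).round(1)); W.append(X);L.append(loc[k])
W=np.array(W);L=np.array(L,float); c=W.mean(0); z=((W[:,0]-c[0])+1j*(W[:,1]-c[1])); l=L[:,0]+1j*L[:,1]
s=(np.conj(l)@z)/(np.conj(l)@l); yaw=np.angle(s); print('caddy',c,np.degrees(yaw),abs(s))
R=np.array([[np.cos(yaw),-np.sin(yaw)],[np.sin(yaw),np.cos(yaw)]])
for n,q in dict(wide_right=(-30,-45),narrow_mid=(42,0),narrow_right=(42,-60)).items():
    w=R@q+c[:2]; print(n,w.round(1),(proj(b,[*w,10])-[125,135])*6)
# cork centroid check on wide: pixel about (387,315) crop B
print(plane(b,387/6+125,315/6+135,11))
# tumbler, pot checks
for n,u,v,zz in[('tumbler rim',547,288,85),('pot',478,185,124),('slimtop',628,268,185)]: print(n,plane(b,u/1.5625,v/1.5625,zz).round(1))
E
```

```text
60 [311.6 191.3] [309 186   7  10  34] (array([ 471.32889389, -147.0260203 ,  175.19968028]), [5.72369707477564, 5.723697074775707])
70 [315.5 189.5] [309 184  14  12 133] (array([ 472.47448374, -152.52625367,  174.89629102]), [0.7841198974143136, 0.7841198974141754])
80 [315.8 189.4] [309 183  15  13 146] (array([ 472.49019038, -152.98495302,  174.83864587]), [0.42547363750441064, 0.42547363750447864])
90 [315.8 189.3] [308 183  16  14 161] (array([ 472.69816587, -152.8184253 ,  174.96187966]), [0.41035722887167064, 0.4103572288715575])
NR [445.3 134.   79.4] 1.4 [445.9 132.6  80. ]
FR [591.9 119.9  80.6] 0.0 [592.  119.9  80. ]
FL [611.1 301.3  82.2] 0.3 [611.5 302.2  80. ]
NL [464.1 318.3  77. ] 0.2 [463.9 317.3  80. ]
caddy [528.09861349 218.35605437  79.78981153] -5.979728399753649 0.9867987476295019
wide_right [493.6 176.7] [385.90358408 314.56611847]
narrow_mid [569.9 214. ] [306.88204333 154.37434412]
narrow_right [563.6 154.3] [433.51273004 166.12144659]
[493.28464461 176.05456152  11.        ]
tumbler rim [ 490.9 -259.7   85. ]
pot [ 659.4 -140.4  124. ]
slimtop [ 512.2 -360.6  185. ]
```

>>> play_rows(motion=[{"jaw": 1,"linear": [0.02,0.028,0],"twist": [0,0,-0.15]},{"jaw": 1,"linear": [0.05,0.07,0],"twist": [0,0,-0.3]},{"jaw": 1,"linear": [0.085,0.119,0],"twist": [0,0,-0.45]},{"jaw": 1,"linear": [0.12,0.168,0],"twist": [0,0,-0.6]},{"jaw": 1,"linear": [0.155,0.217,0],"twist": [0,0,-0.657]},{"jaw": 1,"linear": [0.19,0.266,0],"twist": [0,0,-0.657]},{"jaw": 1,"linear": [0.225,0.315,0],"twist": [0,0,-0.657]},{"jaw": 1,"linear": [0.26,0.364,0],"twist": [0,0,-0.657]},{"jaw": 1,"linear": [0.295,0.413,0],"twist": [0,0,-0.657]},{"jaw": 1,"linear": [0.315,0.441,0],"twist": [0,0,-0.657]},{"jaw": 1,"linear": [0.3246,0.4543,0],"twist": [0,0,-0.657]},{"jaw": 1,"linear": [0.3246,0.4543,0],"twist": [0,0,-0.657]},{"jaw": 1,"linear": [0.3246,0.4543,0],"twist": [0,0,-0.657]},{"jaw": 1,"linear": [0.3246,0.4543,0],"twist": [0,0,-0.657]}], newtons=30)

```text
clock: 1.85
tcp_pos: [471.5, -154.7, 238.8]
eef_rot: [[0.994, -0.108, -0.001], [-0.108, -0.994, -0.001], [-0.001, 0.001, -1.0]]
force: [0.4, 0.4, -0.4]
gripper_width: 1.0
grasp_force: 0.0
```

```bash
python3 - <<'E'
from m import *
c=snap('wrist','w1'); 
print(proj(c,[472.5,-153,202]),proj(c,[472.5,-153,142]),proj(c,[471.5,-154.7,238.8]),ray(c,256,192))
cv2.imwrite('pics/w1b.png',cv2.resize(c['color'][:,:,::-1],(640,480)))
E
```

```text
[253.37211074 229.44600086] [253.91667636 197.11521147] [256.69114419 262.11717311] (array([ 549.82885164, -162.81266207,  383.90997274]), array([-0.29089252,  0.03109674, -0.95625025]))
```

View pics/w1b.png

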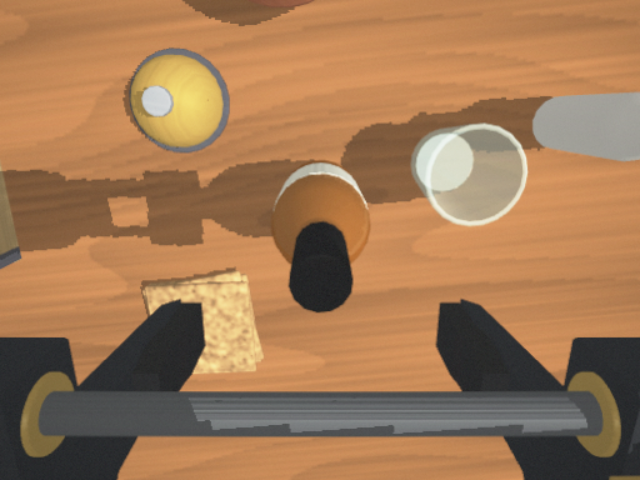

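The wrist view shows the stout cap top centred near (322,281), between the fingertips at x≈204 and x≈440 (640×480). That puts the cap about 2 mm further in +x than planned, and it is centred between the fingers. I'll nudge the descent to match and grip.

>>> play_rows(motion=[{"jaw": 1,"linear": [0.0015,-0.001,-0.02],"twist": [0,0,0]},{"jaw": 1,"linear": [0.0015,-0.001,-0.045],"twist": [0,0,0]},{"jaw": 1,"linear": [0.0015,-0.001,-0.068],"twist": [0,0,0]},{"jaw": 1,"linear": [0.0015,-0.001,-0.082],"twist": [0,0,0]},{"jaw": 1,"linear": [0.0015,-0.001,-0.084],"twist": [0,0,0]},{"jaw": 1,"linear": [0.0015,-0.001,-0.084],"twist": [0,0,0]},{"jaw": 0.5,"linear": [0.0015,-0.001,-0.084],"twist": [0,0,0]},{"jaw": 0.25,"linear": [0.0015,-0.001,-0.084],"twist": [0,0,0]},{"jaw": 0.2,"linear": [0.0015,-0.001,-0.084],"twist": [0,0,0]},{"jaw": 0.2,"linear": [0.0015,-0.001,-0.084],"twist": [0,0,0]},{"jaw": 0.2,"linear": [0.0015,-0.001,-0.084],"twist": [0,0,0]},{"jaw": 0.2,"linear": [0.0015,-0.001,-0.084],"twist": [0,0,0]},{"jaw": 0.2,"linear": [0.0015,-0.001,-0.084],"twist": [0,0,0]}], newtons=35)

```text
clock: 3.52
tcp_pos: [473.9, -154.5, 154.7]
eef_rot: [[0.994, -0.105, -0.0], [-0.105, -0.994, -0.001], [0.0, 0.001, -1.0]]
force: [0.1, -1.9, -0.4]
gripper_width: 0.334
grasp_force: 35.0
```

>>> play_rows(motion=[{"jaw": 0.2,"linear": [0,0,0.01],"twist": [0,0,0]},{"jaw": 0.2,"linear": [0,0,0.03],"twist": [0,0,0]},{"jaw": 0.2,"linear": [0,0,0.06],"twist": [0,0,0]},{"jaw": 0.2,"linear": [0,0.005,0.09],"twist": [0,0,0]},{"jaw": 0.2,"linear": [0.001,0.02,0.11],"twist": [0,0,0]},{"jaw": 0.2,"linear": [0.003,0.045,0.125],"twist": [0,0,0]},{"jaw": 0.2,"linear": [0.005,0.08,0.13],"twist": [0,0,0]},{"jaw": 0.2,"linear": [0.008,0.12,0.13],"twist": [0,0,0]},{"jaw": 0.2,"linear": [0.01,0.16,0.13],"twist": [0,0,0]},{"jaw": 0.2,"linear": [0.013,0.2,0.13],"twist": [0,0,0]},{"jaw": 0.2,"linear": [0.015,0.24,0.13],"twist": [0,0,0]},{"jaw": 0.2,"linear": [0.018,0.275,0.13],"twist": [0,0,0]},{"jaw": 0.2,"linear": [0.02,0.303,0.13],"twist": [0,0,0]},{"jaw": 0.2,"linear": [0.021,0.32,0.13],"twist": [0,0,0]},{"jaw": 0.2,"linear": [0.021,0.328,0.13],"twist": [0,0,0]},{"jaw": 0.2,"linear": [0.021,0.331,0.13],"twist": [0,0,0]},{"jaw": 0.2,"linear": [0.021,0.331,0.13],"twist": [0,0,0]},{"jaw": 0.2,"linear": [0.021,0.331,0.13],"twist": [0,0,0]},{"jaw": 0.2,"linear": [0.021,0.331,0.13],"twist": [0,0,0]}])

```text
clock: 5.9
tcp_pos: [495.0, 176.4, 284.8]
eef_rot: [[0.994, -0.106, -0.0], [-0.106, -0.994, -0.0], [-0.0, 0.0, -1.0]]
force: [-0.5, 0.8, -5.9]
gripper_width: 0.331
grasp_force: 35.0
```

```bash
python3 - <<'E'
from m import *
a=snap('scene','s2');b=snap('top','t2')
f=lambda c,x0,y0,x1,y1:cv2.resize(c['color'][y0:y1,x0:x1,::-1],(400,400),interpolation=cv2.INTER_CUBIC)
cv2.imwrite('pics/p2.png',np.hstack([f(a,255,120,415,280),f(b,120,110,240,230)]))
E
```

```text
(no output)
```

View pics/p2.png

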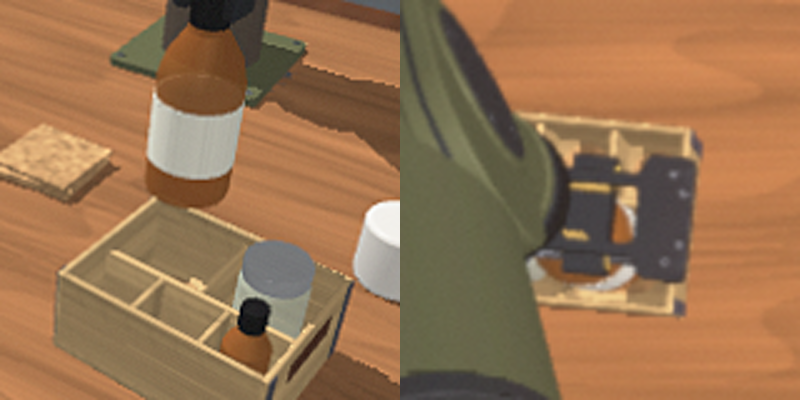

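The stout bottle hangs upright above wide_right. In the left crop its lower body spans about 146–231 px at y≈180 (2.5×, offset 255,120). I'll compare that with the prediction.

```bash
python3 - <<'E'
from m import *
a=load('s2')
h=cv2.cvtColor(a['color'],cv2.COLOR_RGB2HSV).astype(int)
v=int(120+175/2.5); print([tuple(h[v,u]) for u in (308,311,312,313,314,315,346,347,348,349,350)])
print(255+146/2.5,255+231/2.5,v)
for x,y in[(493.6,176.7),(495,176.4)]:
    print(proj(a,[x,y,130]),proj(a,[x,y,150]), (proj(a,[x,y,10])-[255,120])*2.5)
E
```

```text
[(np.int64(13), np.int64(138), np.int64(183)), (np.int64(12), np.int64(135), np.int64(181)), (np.int64(13), np.int64(147), np.int64(166)), (np.int64(13), np.int64(165), np.int64(142)), (np.int64(13), np.int64(180), np.int64(130)), (np.int64(13), np.int64(177), np.int64(131)), (np.int64(13), np.int64(199), np.int64(104)), (np.int64(13), np.int64(146), np.int64(159)), (np.int64(13), np.int64(138), np.int64(181)), (np.int64(13), np.int64(137), np.int64(180)), (np.int64(13), np.int64(141), np.int64(179))]
313.4 347.4 190
[328.6595781  194.84207395] [329.84877211 186.59821998] [167.74741777 298.89908731]
[328.23410376 195.11160758] [329.41861793 186.86199242] [166.75080977 299.63479266]
```

>>> play_rows(motion=[{"jaw": 0.2,"linear": [0,0,-0.015],"twist": [0,0,0]},{"jaw": 0.2,"linear": [0,0,-0.035],"twist": [0,0,0]},{"jaw": 0.2,"linear": [0,0,-0.055],"twist": [0,0,0]},{"jaw": 0.2,"linear": [0,0,-0.075],"twist": [0,0,0]},{"jaw": 0.2,"linear": [0,0,-0.092],"twist": [0,0,0]},{"jaw": 0.2,"linear": [0,0,-0.104],"twist": [0,0,0]},{"jaw": 0.2,"linear": [0,0,-0.111],"twist": [0,0,0]},{"jaw": 0.2,"linear": [0,0,-0.114],"twist": [0,0,0]},{"jaw": 0.2,"linear": [0,0,-0.116],"twist": [0,0,0]},{"jaw": 0.2,"linear": [0,0,-0.116],"twist": [0,0,0]},{"jaw": 0.2,"linear": [0,0,-0.116],"twist": [0,0,0]}])

```text
clock: 7.38
tcp_pos: [495.2, 177.1, 169.0]
eef_rot: [[0.994, -0.105, 0.001], [-0.105, -0.994, 0.0], [0.001, -0.0, -1.0]]
force: [0.4, 0.8, -7.5]
gripper_width: 0.333
grasp_force: 35.0
```

>>> play_rows(motion=[{"jaw": 0.2,"linear": [0,0,-0.001],"twist": [0,0,0]},{"jaw": 0.2,"linear": [0,0,-0.0015],"twist": [0,0,0]},{"jaw": 0.2,"linear": [0,0,-0.002],"twist": [0,0,0]},{"jaw": 0.2,"linear": [0,0,-0.002],"twist": [0,0,0]},{"jaw": 0.2,"linear": [0,0,-0.002],"twist": [0,0,0]}])

```text
clock: 8.0
tcp_pos: [495.0, 177.1, 166.7]
eef_rot: [[0.994, -0.105, 0.0], [-0.105, -0.994, -0.0], [0.0, 0.0, -1.0]]
force: [-0.6, -0.2, -7.3]
gripper_width: 0.335
grasp_force: 35.0
```

>>> play_rows(motion=[{"jaw": 0.2,"linear": [0,0,-0.0005],"twist": [0,0,0]},{"jaw": 0.2,"linear": [0,0,-0.001],"twist": [0,0,0]},{"jaw": 0.2,"linear": [0,0,-0.0015],"twist": [0,0,0]},{"jaw": 0.2,"linear": [0,0,-0.0015],"twist": [0,0,0]},{"jaw": 0.2,"linear": [0,0,-0.0015],"twist": [0,0,0]}])

```text
clock: 8.62
tcp_pos: [495.0, 177.0, 165.2]
eef_rot: [[0.994, -0.105, 0.0], [-0.105, -0.994, -0.0], [0.0, 0.0, -1.0]]
force: [0.5, -0.4, -7.4]
gripper_width: 0.329
grasp_force: 35.0
```

>>> play_rows(motion=[{"jaw": 0.2,"linear": [0,0,-0.0005],"twist": [0,0,0]},{"jaw": 0.2,"linear": [0,0,-0.001],"twist": [0,0,0]},{"jaw": 0.2,"linear": [0,0,-0.001],"twist": [0,0,0]},{"jaw": 0.2,"linear": [0,0,-0.001],"twist": [0,0,0]}])

```text
clock: 9.12
tcp_pos: [495.2, 177.0, 164.7]
eef_rot: [[0.994, -0.105, 0.001], [-0.105, -0.994, 0.0], [0.001, -0.0, -1.0]]
force: [-0.9, -0.3, 2.5]
gripper_width: 0.327
grasp_force: 35.0
```

Contact: the vertical force went from −7.4 to +2.5 N, so the bottle is on the cell floor. Next I release and rise.

>>> play_rows(motion=[{"jaw": 0.5,"linear": [0,0,0],"twist": [0,0,0]},{"jaw": 0.8,"linear": [0,0,0],"twist": [0,0,0]},{"jaw": 1,"linear": [0,0,0],"twist": [0,0,0]},{"jaw": 1,"linear": [0,0,0],"twist": [0,0,0]},{"jaw": 1,"linear": [0,0,0.015],"twist": [0,0,0]},{"jaw": 1,"linear": [0,0,0.04],"twist": [0,0,0]},{"jaw": 1,"linear": [0,0,0.07],"twist": [0,0,0]},{"jaw": 1,"linear": [0,0,0.085],"twist": [0,0,0]},{"jaw": 1,"linear": [0,0,0.085],"twist": [0,0,0]}])

```text
clock: 10.25
tcp_pos: [495.9, 177.3, 251.1]
eef_rot: [[0.994, -0.105, 0.003], [-0.105, -0.994, 0.001], [0.003, -0.002, -1.0]]
force: [0.0, -0.5, -0.3]
gripper_width: 0.998
grasp_force: 0.0
```

>>> play_rows(motion=[{"jaw": 1,"linear": [0.001,-0.02,0],"twist": [0,0,0]},{"jaw": 1,"linear": [0.002,-0.055,0],"twist": [0,0,0]},{"jaw": 1,"linear": [0.004,-0.1,0],"twist": [0,0,0]},{"jaw": 1,"linear": [0.006,-0.145,0],"twist": [0,0,0]},{"jaw": 1,"linear": [0.008,-0.19,0],"twist": [0,0,0]},{"jaw": 1,"linear": [0.01,-0.235,0],"twist": [0,0,0]},{"jaw": 1,"linear": [0.012,-0.28,0],"twist": [0,0,0]},{"jaw": 1,"linear": [0.014,-0.325,0],"twist": [0,0,0]},{"jaw": 1,"linear": [0.016,-0.37,0],"twist": [0,0,0]},{"jaw": 1,"linear": [0.018,-0.415,0],"twist": [0,0,0]},{"jaw": 1,"linear": [0.019,-0.46,0],"twist": [0,0,0]},{"jaw": 1,"linear": [0.02,-0.5,0],"twist": [0,0,0]},{"jaw": 1,"linear": [0.021,-0.528,-0.01],"twist": [0,0,0]},{"jaw": 1,"linear": [0.021,-0.5405,-0.02],"twist": [0,0,0]},{"jaw": 1,"linear": [0.021,-0.5405,-0.02],"twist": [0,0,0]},{"jaw": 1,"linear": [0.021,-0.5405,-0.02],"twist": [0,0,0]},{"jaw": 1,"linear": [0.021,-0.5405,-0.02],"twist": [0,0,0]}])

```text
clock: 12.38
tcp_pos: [516.7, -362.1, 229.8]
eef_rot: [[0.995, -0.103, 0.001], [-0.103, -0.995, 0.0], [0.001, -0.0, -1.0]]
force: [0.1, 0.1, -0.4]
gripper_width: 0.996
grasp_force: 0.0
```

```bash
python3 - <<'E'
from m import *
c=snap('wrist','w3');b=snap('top','t3')
h=cv2.cvtColor(c['color'],cv2.COLOR_RGB2HSV).astype(int)
m=bra(h).astype(np.uint8);m[:130]=0;m[270:]=0;m[:,:150]=0;m[:,370:]=0
n,l,s,ce=cv2.connectedComponentsWithStats(m); i=1+np.argmax(s[1:,4]); print(s[i],ce[i],proj(c,[515.2,-362.8,185]),proj(c,[515.2,-362.8,157]))
x,y,w,hh,_=s[i]; u,v=x+w/2,y+hh-w/2; print('top disc',u,v,plane(c,u,v,185))
f=lambda c,x0,y0,x1,y1:cv2.resize(c['color'][y0:y1,x0:x1,::-1],(400,400),interpolation=cv2.INTER_CUBIC)
cv2.imwrite('pics/p3.png',np.hstack([f(c,96,32,416,352),f(b,115,105,235,225)]))
E
```

```text
[ 238  182   44   63 2146] [259.61929171 214.19944082] [258.0366788  227.62889803] [257.8298661  211.35499034]
top disc 260.0 223.0 [ 518.0183961  -364.25228385  185.        ]
```

View pics/p3.png

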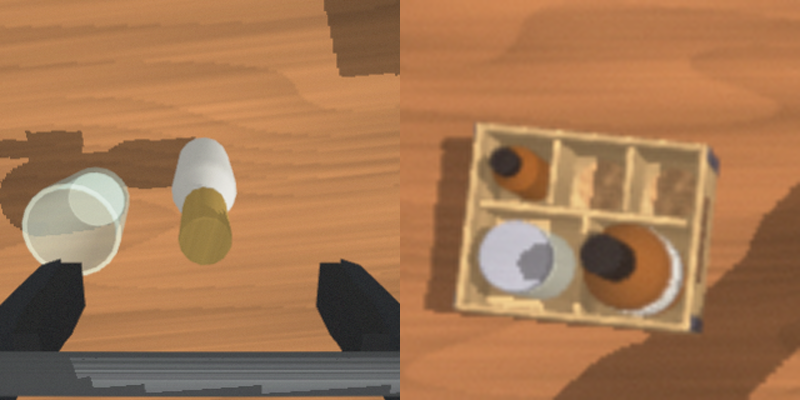

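The right crop shows the stout standing in wide_right with its cap at (607,257). In the left crop the slim cap disc is at (205,240), between the fingers at (80,265) and (320,265). The wrist estimate is (518,-364), so I'll use a small +x correction and grip.

>>> play_rows(motion=[{"jaw": 1,"linear": [0.0015,0,-0.02],"twist": [0,0,0]},{"jaw": 1,"linear": [0.0015,0,-0.045],"twist": [0,0,0]},{"jaw": 1,"linear": [0.0015,0,-0.07],"twist": [0,0,0]},{"jaw": 1,"linear": [0.0015,0,-0.084],"twist": [0,0,0]},{"jaw": 1,"linear": [0.0015,0,-0.086],"twist": [0,0,0]},{"jaw": 1,"linear": [0.0015,0,-0.086],"twist": [0,0,0]},{"jaw": 0.5,"linear": [0.0015,0,-0.086],"twist": [0,0,0]},{"jaw": 0.25,"linear": [0.0015,0,-0.086],"twist": [0,0,0]},{"jaw": 0.15,"linear": [0.0015,0,-0.086],"twist": [0,0,0]},{"jaw": 0.15,"linear": [0.0015,0,-0.086],"twist": [0,0,0]},{"jaw": 0.15,"linear": [0.0015,0,-0.086],"twist": [0,0,0]},{"jaw": 0.15,"linear": [0.0015,0,-0.086],"twist": [0,0,0]},{"jaw": 0.15,"linear": [0.0015,0,-0.086],"twist": [0,0,0]}], newtons=30)

```text
clock: 14.1
tcp_pos: [517.4, -363.8, 143.2]
eef_rot: [[0.994, -0.105, -0.0], [-0.105, -0.994, -0.001], [0.0, 0.001, -1.0]]
force: [-0.3, -0.0, -0.6]
gripper_width: 0.285
grasp_force: 30.5
```

>>> play_rows(motion=[{"jaw": 0.15,"linear": [0,0,0.01],"twist": [0,0,0]},{"jaw": 0.15,"linear": [0,0,0.03],"twist": [0,0,0]},{"jaw": 0.15,"linear": [0,0,0.06],"twist": [0,0,0]},{"jaw": 0.15,"linear": [0,0,0.09],"twist": [0,0,0]},{"jaw": 0.15,"linear": [0.001,0.01,0.115],"twist": [0,0,0]},{"jaw": 0.15,"linear": [0.004,0.035,0.128],"twist": [0,0,0]},{"jaw": 0.15,"linear": [0.007,0.07,0.13],"twist": [0,0,0]},{"jaw": 0.15,"linear": [0.011,0.115,0.13],"twist": [0,0,0]},{"jaw": 0.15,"linear": [0.015,0.16,0.13],"twist": [0,0,0]},{"jaw": 0.15,"linear": [0.02,0.205,0.13],"twist": [0,0,0]},{"jaw": 0.15,"linear": [0.025,0.25,0.13],"twist": [0,0,0]},{"jaw": 0.15,"linear": [0.03,0.295,0.13],"twist": [0,0,0]},{"jaw": 0.15,"linear": [0.035,0.34,0.13],"twist": [0,0,0]},{"jaw": 0.15,"linear": [0.04,0.385,0.13],"twist": [0,0,0]},{"jaw": 0.15,"linear": [0.044,0.43,0.13],"twist": [0,0,0]},{"jaw": 0.15,"linear": [0.047,0.47,0.13],"twist": [0,0,0]},{"jaw": 0.15,"linear": [0.048,0.498,0.13],"twist": [0,0,0]},{"jaw": 0.15,"linear": [0.048,0.512,0.13],"twist": [0,0,0]},{"jaw": 0.15,"linear": [0.048,0.518,0.13],"twist": [0,0,0]},{"jaw": 0.15,"linear": [0.048,0.518,0.13],"twist": [0,0,0]}])

```text
clock: 16.6
tcp_pos: [565.2, 153.7, 273.1]
eef_rot: [[0.994, -0.106, -0.0], [-0.106, -0.994, -0.001], [-0.0, 0.001, -1.0]]
force: [-0.3, -0.2, -2.2]
gripper_width: 0.286
grasp_force: 30.4
```

>>> play_rows(motion=[{"jaw": 0.15,"linear": [0,0,-0.02],"twist": [0,0,0]},{"jaw": 0.15,"linear": [0,0,-0.03],"twist": [0,0,0]},{"jaw": 0.15,"linear": [0,0,-0.03],"twist": [0,0,0]},{"jaw": 0.15,"linear": [0,0,-0.03],"twist": [0,0,0]}])

```text
clock: 17.1
tcp_pos: [566.0, 154.2, 243.8]
eef_rot: [[0.994, -0.106, 0.001], [-0.106, -0.994, 0.0], [0.001, -0.0, -1.0]]
force: [1.3, 0.2, -3.8]
gripper_width: 0.287
grasp_force: 30.4
```

```bash
python3 - <<'E'
from m import *
a=snap('scene','s4');c=snap('wrist','w4')
for p in [(563.6,154.3)]:
    print('axis pred', [proj(a,[*p,z]).round(1).tolist() for z in(105,120,140)], 'cell', proj(a,[*p,80]).round(1))
# body edges at white region: rows
h=cv2.cvtColor(a['color'],cv2.COLOR_RGB2HSV).astype(int)
m=((h[...,1]<60)&(h[...,2]>90)).astype(np.uint8)
p=proj(a,[563.6,154.3,130]).astype(int)
for v in range(p[1]-20,p[1]+30,5):
    row=np.where(m[v,p[0]-30:p[0]+30])[0]+p[0]-30
    print(v,row.min() if len(row) else None,row.max() if len(row) else None,(row.min()+row.max())/2 if len(row) else None)
f=lambda c,x0,y0,x1,y1:cv2.resize(c['color'][y0:y1,x0:x1,::-1],(400,400),interpolation=cv2.INTER_CUBIC)
cv2.imwrite('pics/p4.png',np.hstack([f(a,255,120,415,280),cv2.resize(c['color'][:,64:448,::-1],(400,400))]))
E
```

```text
axis pred [[301.6, 218.1], [302.2, 212.0], [303.1, 203.6]] cell [300.6 228. ]
187 293 316 304.5
192 293 315 304.0
197 293 315 304.0
202 292 315 303.5
207 292 314 303.0
212 292 313 302.5
217 291 323 307.0
222 293 331 312.0
227 317 331 324.0
232 327 331 329.0
```

View pics/p4.png

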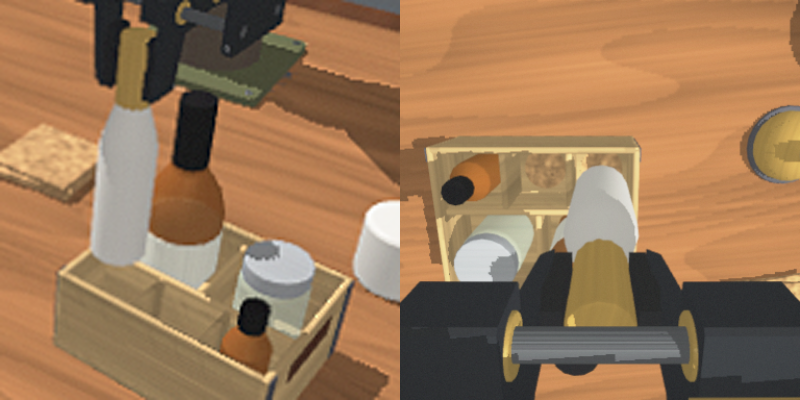

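The slim bottle hangs upright over narrow_right. In the left crop the body axis matches the predicted column (303 against 302.7). In the right wrist crop the far rim runs from (427,150) to (637,148), which I can use as an arm-frame check.

```bash
python3 - <<'E'
from m import *
a=load('s4');c=load('w4')
print('bottom front pred row',proj(a,[581.9,166.6,100.6]),'measured row ~226')
t=lambda x,y:(x*.96+64-400*.96,y*.96)
for x,y in[(427,150),(637,149),(640,210)]: print(plane(c,*t(x,y),80).round(1))
o,d=ray(c,*t(603,195)); print('bottle on wrist, bottom centre pred px',(proj(c,[566,154,100.6])-[64,0])/.96+[400,0])
g=cv2.cvtColor(c['color'],cv2.COLOR_RGB2HSV).astype(int)
m=((g[...,1]<60)&(g[...,2]>90)).astype(np.uint8);m[:,:200]=0;m[240:]=0
n,l,s,ce=cv2.connectedComponentsWithStats(m); i=1+np.argmax(s[1:,4]); print(s[i])
x,y,w,hh,_=s[i]
for P in [(563.6,154.3),(566,154),(568,153)]:
    ang=np.linspace(0,6.28,60); pr=np.array([proj(c,[P[0]+22*np.cos(q),P[1]+22*np.sin(q),100.6]) for q in ang]); print(P,'far edge row',pr[:,1].min().round(1),'cols',pr[:,0].min().round(1),pr[:,0].max().round(1))
for v in(y+8,y+14,y+20): r_=np.where(m[v])[0]; print(v,r_.min(),r_.max())
for n,q in dict(FL=(75,93),FR=(75,-93)).items():
    y_=np.radians(-6);w=np.array([528.1+q[0]*np.cos(y_)-q[1]*np.sin(y_),218.4+q[0]*np.sin(y_)+q[1]*np.cos(y_)]);print(n,w.round(1))
E
```

```text
bottom front pred row [302.54603565 226.9607363 ] measured row ~226
[611.1 300.   80. ]
[592.8 120.   80. ]
[537.4 121.4  80. ]
bottle on wrist, bottom centre pred px [600.93181973 189.28067881]
[ 208  159   85   81 4544]
(563.6, 154.3) far edge row 159.4 cols 231.4 282.2
(566, 154) far edge row 156.6 cols 231.4 282.3
(568, 153) far edge row 154.1 cols 232.3 283.3
167 238 411
173 234 442
179 232 282
FL [612.4 303.1]
FR [593.  118.1]
```

Both views put the bottle within 1 mm of the cell centre, so I'll lower it.

>>> play_rows(motion=[{"jaw": 0.15,"linear": [0,0,-0.01],"twist": [0,0,0]},{"jaw": 0.15,"linear": [0,0,-0.024],"twist": [0,0,0]},{"jaw": 0.15,"linear": [0,0,-0.038],"twist": [0,0,0]},{"jaw": 0.15,"linear": [0,0,-0.052],"twist": [0,0,0]},{"jaw": 0.15,"linear": [0,0,-0.066],"twist": [0,0,0]},{"jaw": 0.15,"linear": [0,0,-0.077],"twist": [0,0,0]},{"jaw": 0.15,"linear": [0,0,-0.083],"twist": [0,0,0]},{"jaw": 0.15,"linear": [0,0,-0.086],"twist": [0,0,0]},{"jaw": 0.15,"linear": [0,0,-0.088],"twist": [0,0,0]},{"jaw": 0.15,"linear": [0,0,-0.0885],"twist": [0,0,0]},{"jaw": 0.15,"linear": [0,0,-0.0885],"twist": [0,0,0]}])

```text
clock: 18.58
tcp_pos: [565.6, 154.5, 155.0]
eef_rot: [[0.994, -0.105, 0.0], [-0.105, -0.994, 0.0], [0.0, -0.0, -1.0]]
force: [0.0, -0.2, -2.6]
gripper_width: 0.287
grasp_force: 30.4
```

>>> play_rows(motion=[{"jaw": 0.15,"linear": [0,0,-0.0005],"twist": [0,0,0]},{"jaw": 0.15,"linear": [0,0,-0.001],"twist": [0,0,0]},{"jaw": 0.15,"linear": [0,0,-0.001],"twist": [0,0,0]},{"jaw": 0.15,"linear": [0,0,-0.001],"twist": [0,0,0]}])

```text
clock: 19.08
tcp_pos: [565.5, 154.5, 153.7]
eef_rot: [[0.994, -0.105, -0.0], [-0.105, -0.994, -0.0], [0.0, 0.0, -1.0]]
force: [-0.6, -0.2, -3.8]
gripper_width: 0.289
grasp_force: 30.4
```

>>> play_rows(motion=[{"jaw": 0.15,"linear": [0,0,-0.0005],"twist": [0,0,0]},{"jaw": 0.15,"linear": [0,0,-0.001],"twist": [0,0,0]},{"jaw": 0.15,"linear": [0,0,-0.001],"twist": [0,0,0]},{"jaw": 0.15,"linear": [0,0,-0.001],"twist": [0,0,0]}])

```text
clock: 19.58
tcp_pos: [565.8, 154.5, 153.2]
eef_rot: [[0.994, -0.105, 0.001], [-0.105, -0.994, 0.0], [0.001, -0.0, -1.0]]
force: [-2.0, -1.7, 2.1]
gripper_width: 0.288
grasp_force: 30.4
```

Contact at the expected height, so I release, rise and check the picture and joints.

>>> play_rows(motion=[{"jaw": 0.5,"linear": [0,0,0],"twist": [0,0,0]},{"jaw": 0.8,"linear": [0,0,0],"twist": [0,0,0]},{"jaw": 0.8,"linear": [0,0,0],"twist": [0,0,0]},{"jaw": 0.8,"linear": [0,0,0.015],"twist": [0,0,0]},{"jaw": 0.8,"linear": [0,0,0.04],"twist": [0,0,0]},{"jaw": 0.8,"linear": [0,0,0.07],"twist": [0,0,0]},{"jaw": 0.8,"linear": [0,0,0.1],"twist": [0,0,0]},{"jaw": 0.8,"linear": [0,0,0.1],"twist": [0,0,0]},{"jaw": 0.8,"linear": [0,0,0.1],"twist": [0,0,0]}])

```text
clock: 20.7
tcp_pos: [565.1, 154.4, 252.7]
eef_rot: [[0.994, -0.105, -0.0], [-0.105, -0.994, -0.0], [-0.0, 0.0, -1.0]]
force: [0.2, -0.2, 0.6]
gripper_width: 0.801
grasp_force: 0.0
```

```bash
python3 - <<'E'
from m import *
print(r.observe()['q'])
a=snap('scene','s5')
cv2.imwrite('pics/p5.png',cv2.resize(a['color'][:,:,::-1],(768,576),interpolation=cv2.INTER_CUBIC))
E
```

```text
[-0.31689014  0.61570141 -0.04859721  1.67581624  0.03740643  0.85138885
 -2.05715396]
```

View pics/p5.png

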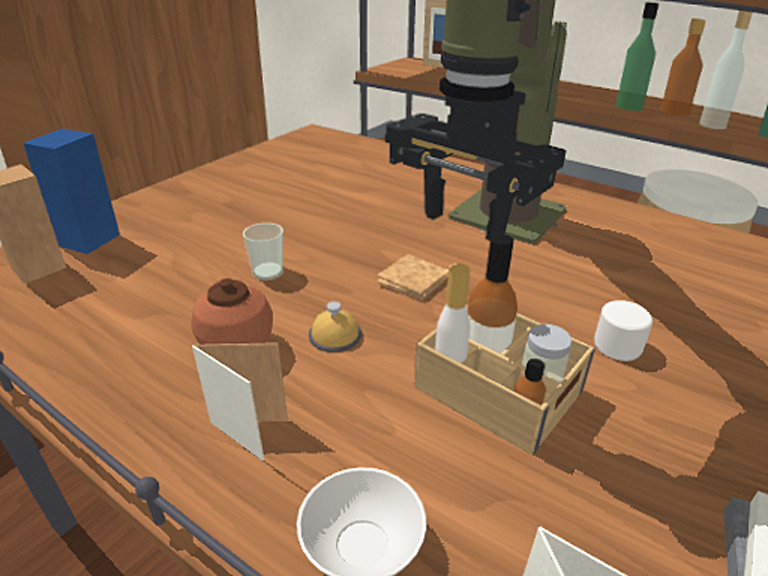

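Both bottles stand upright in their cells, the stout at (495,290) and the slim at (455,320). The bell is at (335,330) with the pot nearby at (232,310). I'll shut the jaw, turn −25° so the gripper body clears the pot, and move over the bell.

>>> play_rows(motion=[{"jaw": 0,"linear": [0,-0.015,0],"twist": [0,0,-0.05]},{"jaw": 0,"linear": [0,-0.04,0],"twist": [0,0,-0.2]},{"jaw": 0,"linear": [0,-0.075,0],"twist": [0,0,-0.35]},{"jaw": 0,"linear": [0,-0.115,0],"twist": [0,0,-0.5]},{"jaw": 0,"linear": [0.001,-0.15,-0.01],"twist": [0,0,-0.65]},{"jaw": 0,"linear": [0.001,-0.18,-0.03],"twist": [0,0,-0.78]},{"jaw": 0,"linear": [0.001,-0.195,-0.06],"twist": [0,0,-0.833]},{"jaw": 0,"linear": [0.001,-0.1986,-0.09],"twist": [0,0,-0.833]},{"jaw": 0,"linear": [0.001,-0.1986,-0.11],"twist": [0,0,-0.833]},{"jaw": 0,"linear": [0.001,-0.1986,-0.11],"twist": [0,0,-0.833]},{"jaw": 0,"linear": [0.001,-0.1986,-0.11],"twist": [0,0,-0.833]}])

```text
clock: 22.12
tcp_pos: [566.7, -45.3, 143.4]
eef_rot: [[0.856, -0.517, 0.001], [-0.517, -0.856, -0.001], [0.001, 0.0, -1.0]]
force: [0.5, 0.5, 0.8]
gripper_width: 0.009
grasp_force: 0.0
```

```bash
python3 - <<'E'
from m import *
c=snap('wrist','w6'); h=cv2.cvtColor(c['color'],cv2.COLOR_RGB2HSV).astype(int)
p=proj(c,[566.3,-44.1,58]);print('pred',p, r.observe()['q'][6])
x,y=p.astype(int); R=35
m=np.zeros((384,512),np.uint8); m[y-R:y+R,x-R:x+R]=gry(h)[y-R:y+R,x-R:x+R]
n,l,s,ce=cv2.connectedComponentsWithStats(m)
for i in range(1,n):
    if s[i,4]>60: print(s[i],ce[i],plane(c,*ce[i],58).round(1))
cv2.imwrite('pics/w6b.png',c['color'][:,:,::-1])
E
```

```text
pred [255.79925099 204.36029186] -2.066655788523943
[243 185  30  31 743] [257.23956931 199.91386272] [568.6 -46.7  58. ]
[232 213  58  14  83] [261.72289157 222.13253012] [552.6 -40.8  58. ]
```

View pics/w6b.png

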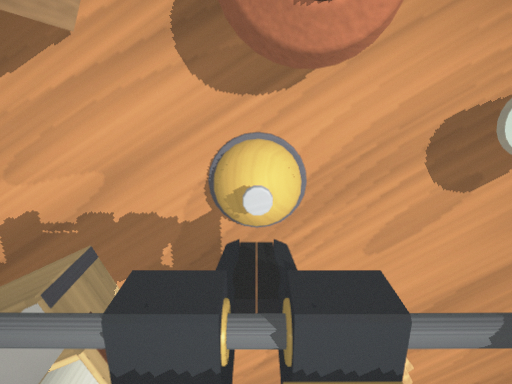

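The wrist view shows the plunger disc at (257,200), directly ahead of the shut fingertips at (257,242), with the pot clear at the top. I'll apply a small correction and press.

>>> play_rows(motion=[{"jaw": 0,"linear": [0.0013,-0.0017,-0.02],"twist": [0,0,0]},{"jaw": 0,"linear": [0.0013,-0.0017,-0.045],"twist": [0,0,0]},{"jaw": 0,"linear": [0.0013,-0.0017,-0.065],"twist": [0,0,0]},{"jaw": 0,"linear": [0.0013,-0.0017,-0.077],"twist": [0,0,0]},{"jaw": 0,"linear": [0.0013,-0.0017,-0.082],"twist": [0,0,0]},{"jaw": 0,"linear": [0.0013,-0.0017,-0.086],"twist": [0,0,0]},{"jaw": 0,"linear": [0.0013,-0.0017,-0.09],"twist": [0,0,0]},{"jaw": 0,"linear": [0.0013,-0.0017,-0.0922],"twist": [0,0,0]},{"jaw": 0,"linear": [0.0013,-0.0017,-0.0922],"twist": [0,0,0]},{"jaw": 0,"linear": [0.0013,-0.0017,-0.0922],"twist": [0,0,0]}])

```text
clock: 23.42
tcp_pos: [568.2, -45.9, 51.0]
eef_rot: [[0.857, -0.515, 0.001], [-0.515, -0.857, -0.0], [0.001, -0.0, -1.0]]
force: [-1.4, -0.2, 5.4]
gripper_width: 0.004
grasp_force: 2.6
```

>>> play_rows(motion=[{"jaw": 0,"linear": [0,0,-0.0007],"twist": [0,0,0]},{"jaw": 0,"linear": [0,0,-0.0013],"twist": [0,0,0]},{"jaw": 0,"linear": [0,0,-0.0013],"twist": [0,0,0]},{"jaw": 0,"linear": [0,0,-0.0013],"twist": [0,0,0]}])

```text
clock: 23.92
tcp_pos: [568.2, -45.9, 50.7]
eef_rot: [[0.857, -0.515, 0.001], [-0.515, -0.857, -0.0], [0.001, -0.001, -1.0]]
force: [-3.1, -0.1, 15.1]
gripper_width: 0.006
grasp_force: 7.4
```

The force jumped to 15 N with almost no further travel, so the plunger is on its stop. I'll rise straight up and check.

>>> play_rows(motion=[{"jaw": 0,"linear": [0,0,0.005],"twist": [0,0,0]},{"jaw": 0,"linear": [0,0,0.015],"twist": [0,0,0]},{"jaw": 0,"linear": [0,0,0.04],"twist": [0,0,0]},{"jaw": 0,"linear": [0,0,0.08],"twist": [0,0,0]},{"jaw": 0,"linear": [0,0,0.12],"twist": [0,0,0]},{"jaw": 0,"linear": [-0.01,-0.02,0.16],"twist": [0,0,0]},{"jaw": 0,"linear": [-0.03,-0.05,0.19],"twist": [0,0,0]},{"jaw": 0,"linear": [-0.05,-0.08,0.2],"twist": [0,0,0]},{"jaw": 0,"linear": [-0.06,-0.1,0.2],"twist": [0,0,0]},{"jaw": 0,"linear": [-0.06,-0.1,0.2],"twist": [0,0,0]},{"jaw": 0,"linear": [-0.06,-0.1,0.2],"twist": [0,0,0]}])

```text
clock: 25.3
tcp_pos: [508.2, -144.4, 249.1]
eef_rot: [[0.858, -0.514, -0.0], [-0.514, -0.858, 0.001], [-0.001, -0.001, -1.0]]
force: [-0.1, 0.5, 0.9]
gripper_width: 0.005
grasp_force: 0.0
```

```bash
python3 - <<'E'
from m import *
a=snap('scene','s7');z=load('s0')
p,_=mask(a,(335,308,362,330),gry);q,_=mask(z,(335,308,362,330),gry);print('plunger now/before',p,q)
cv2.imwrite('pics/p7.png',cv2.resize(a['color'][:,:,::-1],(768,576),interpolation=cv2.INTER_CUBIC))
E
```

```text
plunger now/before [222.12328767 204.75342466] [222.30666667 204.62666667]
```

View pics/p7.png

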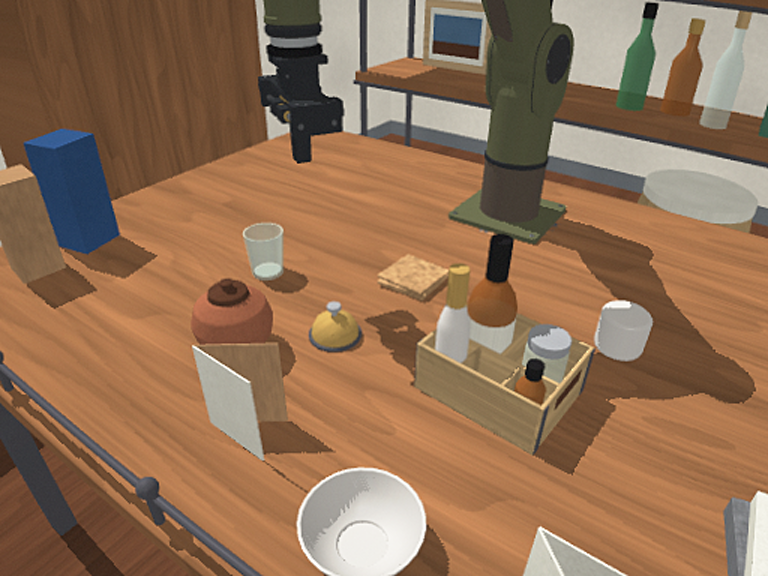

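The final view shows both bottles upright in the caddy at (500,290) and (455,315). The plunger is back up at (334,307), the bystanders have not moved, and the arm is clear.

```bash
python3 -c "
from workcell import job
print(job.close_job())"
```

```text
the job is handed in; nothing more can be done
None
```

I stood the stout bottle in the right wide cell and the slim bottle in the right narrow cell, both upright and lowered to the floor before release, then rang the bell (plunger pressed to its stop and back up) and handed the job in at about 25 s, with nothing else visibly moved.

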